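# Check-weigh a grinding ball from its track

## Robot

A 7-joint arm with a two-finger parallel gripper is mounted at the origin on the work surface. World frame = base frame: x ahead of the robot, y to its left, z up, the work surface at z = 0. Lengths are in m, angles in rad, forces in N, time in s.
With the tool pointing down it reaches from about 0.35 to 0.9 m from the base axis. Payload 8.1 kg.
Tool frame: the origin (TCP) lies between the finger pads; the fingertips stand 17 mm ahead of it and the grasp point (between the pads) lies 2 mm behind it; z points along the fingers, y is the line along which they close (so a half turn about z gives the same grasp; the last joint's range is limited). The gripper opens to 92 mm and grips with 3 to 60 N. Pads are 19 mm wide; open, the fingers measure 130 mm over their backs; the gripper's body (75 mm by 190 mm) begins 47 mm behind the grasp point.
Start: joints at [-1.299, 0.434, 0.025, 1.573, -0.012, 1.134, -0.075], TCP at [0.229, 0.582, 0.244] pointing down, gripper open.
Joint ranges: [-2.62, 2.62], [-0.44, 2.09], [-1.27, 1.32], [0.08, 2.57], [-1.32, 4.46], [0.12, 2], [-2.74, 2.74]. Speed limits (rad/s): [2.22, 2.22, 3.01, 3.01, 3.14, 3.14, 3.14].

## Interface

Orientations are given as a rotation vector (axis times angle).
In Python, from cell import observe, get_image, calibration, sign_off, look_for, regions_of, landmark_of gives the robot as it stands.
- The arm moves only by the tool jog_arm, never from a script. Its argument "plan" is a list of rows, each an object with "offset": the shift along the tool's x, y, z normalised to -1 to 1, where 1 is 0.15 m, a list of three; "twist": the turn, a rotation vector about the tool's x, y, z normalised to -1 to 1, where 1 is 2 pi rad, a list of three; "fingers": the gripper command: -1 is shut, 1 is fully open, values between are in proportion. In form: [{"offset": [x, y, z], "twist": [ax, ay, az], "fingers": fingers}, ...]. A call has 1 to 20 rows; each row is the pose to reach, as a shift and turn from the pose commanded when the call began, along the tool's axes at that moment, turning the shorter way round; what a row does not reach only later rows make up. A row lasts 1/8 s, in which the tool goes at most 62.5 mm and 10.7 degrees, less where a joint would pass 70% of its speed; a pose out of reach is approached as far as the arm can. A call with a number of a shift or a turn outside -1 to 1 is refused whole. A call with a gripper value outside its range is refused whole. The fingers move at their own pace and stop on an object; "newtons" is the grip in N (left out, the last holds). Time passes only in rows, so rows that repeat a pose let the fingers close. It gives the time, the measured TCP pose, the force, the opening and the grip force at its end, in the units of the state.
- observe(): the state, without advancing time (a new reading comes with each control period).
- get_image(name): name is "scene" or "side" or "wrist"; returns the picture (420x560x3 uint8, red, green, blue); there is no depth.
- calibration(name): a dict with "fov_y" (degrees; the focal length in pixels is half the picture's height over the tangent of half this angle, whatever the lens; pixels are square), "cx", "cy" (the principal point, pixels), "position" and "attitude" of the camera in the world. Camera axes: x right, y down, z forward; pixel columns grow to the right and rows downward; lengths in m; the calibration is good to about 2 mm. The wrist camera is an equidistant fisheye: a pixel r from the principal point sees the ray r / f radians off the axis. A picture is of the moment at which its call begins: read the wrist's pose just before it. calibration takes no time and is no camera call; for the wrist camera it gives the pose at the moment of the call.
- sign_off(): hands the job in; it is judged then, once.
Trained networks look in the newest picture that a camera, given by its name, has taken for a name from the list of things; names that differ only in an ending like _2 or _b are one class to them, and where a whole thing is asked for, a point or a joint stands for the part that bears it (a point fixed in the world has none). Each returns a list of dicts, best first, with "conf" (0 to 1); they miss things now and then, are a little off and sometimes report something else, mostly with a low value. They report only what shows in the picture. A call takes as long as a camera call. They do not tell look-alikes from the thing itself.
- look_for(thing, camera): "box" ([left, top, width, height] as shares, 0 to 1, of the picture: columns of its width, rows of its height, round what is visible of it).
- regions_of(thing, camera): "region" (420x560 bool, what is visible of it) and "box" ([left, top, width, height] as shares, 0 to 1, of the picture: columns of its width, rows of its height, round what is visible of it).
- landmark_of(thing, camera): "at" ([row, column] as shares, 0 to 1, of the picture: columns of its width, rows of its height: a listed point, or the origin of a listed thing).
The state is a dict: "clock": time; "joints": joint angles; "dq": joint speeds; "joint_efforts": joint torques, N m; "position": TCP position; "ee_rot": TCP orientation; "force": force on the tool from outside, world axes, zero at the start; "ft_torque": the same for the moment, N m; "width": opening from 0.0 (shut) to 1.0 (fully open); "gripper_force": force on a finger pad.
Only numpy, scipy, OpenCV 4.12 (cv2) and the standard library are available. Lean on these libraries where they do the work, as an engineer would, in place of code of your own. Each camera call takes 0.05 s, during which the arm holds its last target. There are 200 camera calls.

## Task

Push the white grinding ball along the curved blue track until it settles in the round seat on the yellow tongue at the open end. Then lift it out there and lower it right down into the orange ring on the balance pan before letting go. Leave the other things on the bench where they are.

Things in the scene. Friction and masses are not known exactly. Their poses are not given: they have to be found in the camera images.
- ball_center (a point): Centre of the white ceramic grinding ball, 50 mm in diameter, 0.17 to 0.32 kg. It starts at rest somewhere in the straight part of the slick-floored track and rolls or slides freely there.
- track: Blue J-shaped ball track fixed to the bench; origin on the bench. In its frame, mm: floor 16 above the bench. Centre line: from the closed end (60, 130) straight in -y to (60, 0), a 90 degree bend of radius 90 about (-30, 0) to (-30, -90), then straight in -x to the round seat at (-75, -90). The ball starts with its centre at x = 60, y = 0 to 50.
- track_bend (a point): Centre of the bend, (-30, 0) mm in the track's frame, at floor height (16 mm above the bench). Channel 54 mm wide between walls; aluminium lips, 43 to 47 mm above the floor, leave a 40 mm slot open over the centre line all along: a finger reaches in from above behind the ball and pushes it, but the ball cannot be lifted out. At least 55 mm of slot is open behind the ball at the start.
- track_seat (a point): Ball's centre when it rests in the seat, 36 mm above the bench; axes as the track's. The seat is a 30 mm hole in a yellow tongue, 40 wide, 60 long along x, level with the track floor; the ball sinks 5 mm into it and stays. Walls and lips end 30 mm to its +x; both sides (+y, -y) are free for fingers. A yellow end stop, 16 wide and 22 above the floor, stands 30 to 36 mm to its -x.
- balance: White laboratory balance screwed to the bench, 260 mm along its x, 200 along its y, 62 high, display towards its -x; origin on the bench. The round steel pan, 130 mm in diameter and with its top 75 mm above the bench, is centred 45 mm to +x of the origin; it does not move.
- cradle_seat (a point): Where the ball's centre lies when it rests in the orange ring fixed at the middle of the pan (30 mm bore, 38 mm outside, 12 mm high): 107 mm above the bench, 32 mm above the pan.
- tip_box: Bystander: clear box of pink pipette tips, 85 x 120 x 62 mm high, origin at its underside.
- reagent: Bystander: white jar with a blue cap, 72 mm in diameter, 130 mm high, origin at its underside.
- glove_box: Bystander: white and blue glove carton, 120 x 220 x 70 mm high, origin at its underside.
- tube_rack: Bystander: green rack with two rows of capped tubes, 80 x 190 x 65 mm high, origin at its underside.
Things that resemble listed ones, but are neither listed nor needed, are in the scene too. Of the things that look like the part that bears ball_center, the largest one is meant.

How it is judged:
On the way, in this order (a step that is already met when the one before it is completed fails the run):
1. the ball rests in the round seat on the yellow tongue of the track (distance between ball_center and track_seat below 0.006 m and linear speed of ball below 0.03 m/s), for 0.2 s.
2. the ball has been lifted clear of the seat, out of the open end (z of ball_center in the frame of track_seat above 0.03 m), for 0.05 s.
3. the ball is down in the orange ring (within 12 mm of its resting place) while the fingers still hold it (distance between ball_center and cradle_seat below 0.012 m and contact force between the fingers and ball above 0.5 N), for 0.05 s.
At the end, for the whole second after the job is handed in: The ball rests, released and still, in the orange ring on the balance pan, its centre within 6 mm of its resting place there (distance between ball_center and cradle_seat below 0.006 m and linear speed of ball below 0.02 m/s and contact force between the fingers and ball below 0.1 N); the robot touches nothing.
It fails at once if a bystander (tip box, jar, glove carton, tube rack) is moved by more than 20 mm (distance of any of tip_box, reagent, glove_box, tube_rack from where it was at the start of the episode above 0.02 m).
It also fails if it takes over 72 s, if anything falls off the work surface, if the arm or the gripper's body presses on something with over 40 N, if the wrist force passes 120 N, or if a joint passes its speed limit or range.

## Working session

There is one attempt and no reset: what is moved stays moved. The work goes in short steps, Python scripts to look and compute and a tool call to move; the robot and the scene stay as the last step left them, time stands still between calls to the robot, and variables do not carry over. Pictures are saved under pics/ and viewed, at most 10 in all, crops included, and the job is handed in when it is done.

Besides the shell and the picture viewer there is one more tool, called after ">>>" by a JSON object that holds its "fn" and its "kwargs", one argument or row to a line. jog_arm: Moves the arm, as the interface text tells. Scaled input: -1 to 1 covers 0.15 m each way for a shift and 2 pi rad each way for a turn. Its arguments: {"type":"object","properties":{"plan":{"type":"array","items":{"type":"object","properties":{"offset":{"type":"array","items":{"type":"number","minimum":-1,"maximum":1}},"twist":{"type":"array","items":{"type":"number","minimum":-1,"maximum":1}},"fingers":{"type":"number"}}}},"newtons":{"type":"number"}},"required":["plan"]}

```bash
mkdir -p pics
cat > h.py <<'E'
from cell import *
import numpy as np, cv2
from scipy.spatial.transform import Rotation as R
def cam(n):
    c=calibration(n); f=210/np.tan(np.radians(c['fov_y']/2)); a=np.array(c['attitude'],float)
    M=a if a.shape==(3,3) else R.from_rotvec(a).as_matrix() if a.size==3 else None
    return c,f,M,np.array(c['position'])
def ray(n,row,col,C=None):
    c,f,M,p=C or cam(n); u=np.array([col-c['cx'],row-c['cy']])
    if n=='wrist':
        r=np.linalg.norm(u); t=r/f; d=np.array([*(u/max(r,1e-9)*np.sin(t)),np.cos(t)])
    else: d=np.array([*(u/f),1])
    return p,M@d
def atz(n,row,col,z,C=None):
    p,d=ray(n,row,col,C); return p+d*(z-p[2])/d[2]
def proj(n,P,C=None):
    c,f,M,p=C or cam(n); v=M.T@(np.array(P)-p)
    if n=='wrist':
        t=np.arctan2(np.hypot(v[0],v[1]),v[2]); k=f*t/np.hypot(v[0],v[1])
    else: k=f/v[2]
    return c['cx']+v[0]*k,c['cy']+v[1]*k
def shot(n,name):
    im=get_image(n); cv2.imwrite('pics/'+name,im[...,::-1].copy()); return im
E
python3 - <<'E'
from h import *
for n in ['scene','side','wrist']:
    print(n,calibration(n)); shot(n,n+'0.png')
    for t,z in [('ball_center',.041),('track_seat',.036),('track_bend',.016),('cradle_seat',.107),('track',0),('balance',0)]:
        for d in landmark_of(t,n)[:3]:
            r,c=d['at'][0]*420,d['at'][1]*560
            print(t,round(d['conf'],2),round(r),round(c),atz(n,r,c,z).round(3))
print(observe())
a=cv2.imread('pics/scene0.png');b=cv2.imread('pics/side0.png')
E
```

```text
scene {'fov_y': 49.741890011743116, 'cx': 275.87645979685914, 'cy': 214.34211337051428, 'position': array([1.33735074, 0.6876457 , 0.88612936]), 'attitude': array([-1.00692853, -2.34380876,  1.13487843])}
ball_center 0.54 206 258 [ 0.564 -0.117  0.041]
ball_center 0.47 204 290 [ 0.488 -0.053  0.041]
ball_center 0.45 227 237 [ 0.677 -0.087  0.041]
track_seat 0.64 174 247 [ 0.457 -0.279  0.036]
track_bend 0.86 194 263 [ 0.483 -0.175  0.016]
cradle_seat 0.68 239 338 [0.58  0.197 0.107]
track 0.94 201 257 [ 0.509 -0.175  0.   ]
balance 0.68 261 349 [0.532 0.212 0.   ]
side {'fov_y': 52.16822177087688, 'cx': 278.3816087995865, 'cy': 207.62934721094965, 'position': array([ 0.0567942 , -0.82490654,  0.63887494]), 'attitude': array([-2.00909206,  0.62247284, -0.37550824])}
ball_center 0.7 250 285 [ 0.563 -0.131  0.041]
ball_center 0.68 246 310 [ 0.623 -0.153  0.041]
ball_center 0.64 262 239 [ 0.444 -0.111  0.041]
track_seat 0.87 302 283 [ 0.454 -0.276  0.036]
track_bend 0.85 277 267 [ 0.487 -0.168  0.016]
cradle_seat 0.94 179 221 [0.559 0.185 0.107]
track 0.67 277 282 [ 0.527 -0.169  0.   ]

[... 191 characters left out ...]
245764])}
{'clock': 1.05, 'joints': array([-1.29859727,  0.43453127,  0.02502206,  1.57318485, -0.01160141,
        1.13398422, -0.07508826]), 'dq': array([-0.00017048,  0.00147964,  0.00128394, -0.00152878,  0.00063213,
        0.00064175,  0.00107841]), 'joint_efforts': array([ 3.34959248e-05, -6.67666483e+01,  9.83918980e-01, -3.14805257e+01,
       -6.05634274e-02,  3.26201355e-02,  1.62794987e-05]), 'position': array([0.22884818, 0.58162362, 0.24372852]), 'ee_rot': array([5.85432926e-01, 3.08653792e+00, 5.52631357e-05]), 'force': array([-1.2135579 , -0.34202861,  0.02181293]), 'ft_torque': array([ 0.04276737, -0.03553828,  0.00396876]), 'gripper_force': 0.0, 'width': 1.0000803947192736}
```

View pics/scene0.png

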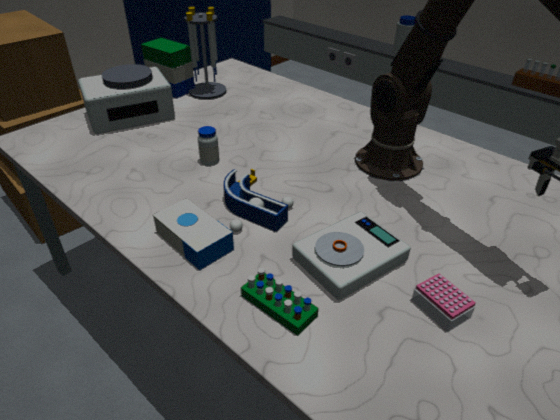

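View pics/side0.png

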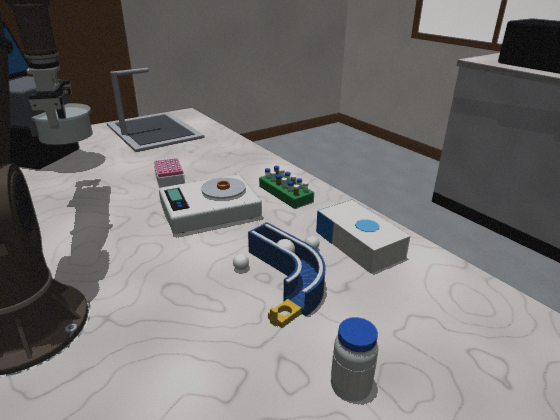

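The scene picture shows the blue track with a white ball in it at about (257,203). The yellow tongue is at (252,178), the balance ring at (340,246), and loose look-alike balls lie at (236,227) and (289,204). The side picture agrees: ball (285,246), tongue (285,312), jar (355,360). I'll fly over the track now.

>>> {"fn": "jog_arm", "kwargs": {
  "plan": [
    {"offset": [-1,-0.92,-0.15],"twist": [0,0,0],"fingers": -1},
    {"offset": [-1,-0.92,-0.3],"twist": [0,0,0],"fingers": -1},
    {"offset": [-1,-0.92,-0.3],"twist": [0,0,0],"fingers": -1},
    {"offset": [-1,-0.92,-0.3],"twist": [0,0,0],"fingers": -1}
  ]
}}

```text
clock: 1.55
position: [0.3202, 0.3952, 0.2901]
ee_rot: [0.592, 3.084, 0.002]
force: [-0.8, 1.3, 0.5]
width: 0.609
gripper_force: 0.0
```

>>> {"fn": "jog_arm", "kwargs": {
  "plan": [
    {"offset": [-1,-0.92,0],"twist": [0,0,0],"fingers": -1},
    {"offset": [-1,-0.92,0],"twist": [0,0,0],"fingers": -1},
    {"offset": [-1,-0.92,0],"twist": [0,0,0],"fingers": -1},
    {"offset": [-1,-0.92,0],"twist": [0,0,0],"fingers": -1}
  ]
}}

```text
clock: 2.05
position: [0.4083, 0.2117, 0.2889]
ee_rot: [0.593, 3.084, -0.0]
force: [-1.4, 0.4, 0.2]
width: 0.175
gripper_force: 0.0
```

>>> {"fn": "jog_arm", "kwargs": {
  "plan": [
    {"offset": [-1,-0.92,0],"twist": [0,0,0],"fingers": -1},
    {"offset": [-1,-0.92,0],"twist": [0,0,0],"fingers": -1},
    {"offset": [-1,-0.92,0],"twist": [0,0,0],"fingers": -1},
    {"offset": [-1,-0.92,0],"twist": [0,0,0],"fingers": -1}
  ]
}}

```text
clock: 2.55
position: [0.4974, 0.0287, 0.2888]
ee_rot: [0.591, 3.084, -0.001]
force: [-0.0, 1.5, -0.1]
width: 0.004
gripper_force: 0.0
```

>>> {"fn": "jog_arm", "kwargs": {
  "plan": [
    {"offset": [-0.93,-0.87,0],"twist": [0,0,-0.09],"fingers": -1},
    {"offset": [-0.93,-0.87,0],"twist": [0,0,-0.09],"fingers": -1},
    {"offset": [-0.93,-0.87,0],"twist": [0,0,-0.09],"fingers": -1},
    {"offset": [-0.93,-0.87,0],"twist": [0,0,-0.09],"fingers": -1},
    {"offset": [-0.93,-0.87,0],"twist": [0,0,-0.09],"fingers": -1},
    {"offset": [-0.93,-0.87,0],"twist": [0,0,-0.09],"fingers": -1}
  ]
}}

```text
clock: 3.3
position: [0.5783, -0.1389, 0.2883]
ee_rot: [0.3, -3.127, -0.002]
force: [-0.2, 0.7, 0.4]
width: 0.003
gripper_force: 0.0
```

Run:
```python
from h import *
n='wrist'; C=cam(n); im=shot(n,'w1.png'); print(C[0])
L={}
for t,z in [('ball_center',.041),('track_seat',.036),('track_bend',.016),('track',0),('reagent',0)]:
    for d in landmark_of(t,n)[:3]:
        r,c=d['at'][0]*420,d['at'][1]*560
        p=atz(n,r,c,z,C); print(t,round(d['conf'],2),round(r),round(c),p.round(4)); L.setdefault(t,p)
for s in ['scene','side']:
    S=cam(s)
    for d in landmark_of('reagent',s)[:2]: print(s,'jar',round(d['conf'],2),atz(s,d['at'][0]*420,d['at'][1]*560,0,S).round(3))
v=(L['track_bend']-L['track_seat'])[:2]; yaw=np.arctan2(v[1],v[0])-np.arctan2(90,45); print(np.linalg.norm(v),np.degrees(yaw))
a=im[...,::-1].copy()
M=R.from_euler('z',yaw).as_matrix(); o=L['track_seat']-M@[-.075,-.09,0]; o[2]=0; print('origin',o)
th=np.linspace(0,-np.pi/2,15)
for off in (-20,0,20):
  for z in (.063,) if off else (.016,):
    pts=[(60+off,y) for y in np.linspace(130,0,10)]+[(-30+(90+off)*np.cos(t),(90+off)*np.sin(t)) for t in th]+[(-45,-90-off)]
    q=np.array([proj(n,o+M@[x/1e3,y/1e3,z],C) for x,y in pts]).astype(int)
    cv2.polylines(a,[q],False,(0,0,255) if off else (0,255,0),1)
cv2.imwrite('pics/w1o.png',a)
```

```text
{'fov_y': 65.70646984690485, 'cx': 277.61881709048066, 'cy': 209.39259279607143, 'position': array([ 0.49936211, -0.155122  ,  0.42970835]), 'attitude': array([1.86799959, 2.26469499, 0.33839759])}
ball_center 0.72 171 292 [ 0.5642 -0.1247  0.041 ]
ball_center 0.71 98 337 [ 0.4665 -0.0898  0.041 ]
ball_center 0.66 234 283 [ 0.6464 -0.1191  0.041 ]
track_seat 0.67 64 183 [ 0.4567 -0.28    0.036 ]
track_bend 0.36 237 526 [0.5899 0.2997 0.016 ]
reagent 0.71 55 66 [ 0.4492 -0.4873  0.    ]
scene jar 0.82 [ 0.457 -0.467  0.   ]
side jar 0.84 [ 0.453 -0.495  0.   ]
side jar 0.42 [ 0.521 -0.173  0.   ]
0.5947421092375624 13.619287174688427
origin [ 0.50835862 -0.17484559  0.        ]
```

View pics/w1o.png

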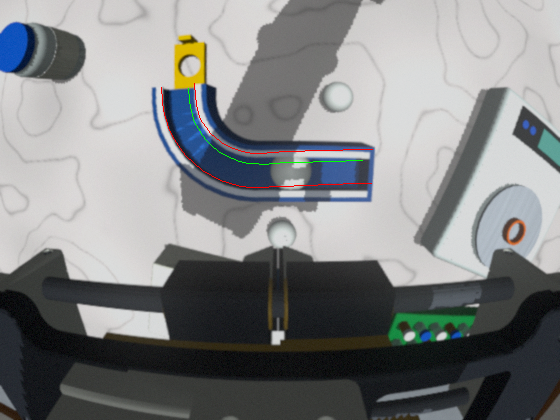

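The picture shows the track, with its ball at about (290,172) and the seat hole at (189,66). The jar is at top left. The overlay follows the shape but sits roughly 1 cm off, so I'll fit it to the lips.

Run:
```python
from h import *
from scipy.optimize import differential_evolution
from scipy.ndimage import map_coordinates
n='wrist'; C=cam(n); im=cv2.imread('pics/w1.png')
S=cv2.GaussianBlur(cv2.cvtColor(im,cv2.COLOR_BGR2HSV)[...,1],(3,3),0).astype(float)
th=np.linspace(0,-np.pi/2,30)
def line(off,z):
    p=[(60+off,y) for y in np.linspace(125,0,25)]+[(-30+(90+off)*np.cos(t),(90+off)*np.sin(t)) for t in th]
    return np.array([(x/1e3,y/1e3,z) for x,y in p])
def pj(P):
    c,f,M,p=C; v=(P-p)@M; h=np.hypot(v[:,0],v[:,1]); k=f*np.arctan2(h,v[:,2])/h
    return c['cx']+v[:,0]*k,c['cy']+v[:,1]*k
T=[(line(s*o,.063),w) for s in (1,-1) for o,w in ((15,1),(17,1),(22,-1),(25,-1))]
def W(q,P):
    return P@R.from_euler('z',q[2]).as_matrix().T+[q[0],q[1],0]
def cost(q):
    s=0
    for P,w in T:
        u,v=pj(W(q,P)); s-=w*np.minimum(map_coordinates(S,[v,u],order=1,mode='nearest'),150).mean()
    return s
r=differential_evolution(cost,[(.49,.535),(-.195,-.15),(0.05,.35)],seed=1,maxiter=150,popsize=20)
q=r.x; print(r.fun,q[:2],np.degrees(q[2]))
seat=W(q,np.array([[-.075,-.09,.016]])); print('seat',seat,pj(seat)); 
# hole centre from yellow mask
H=cv2.cvtColor(im,cv2.COLOR_BGR2HSV); ye=cv2.inRange(H,(18,120,80),(35,255,255))
cs,hi=cv2.findContours(ye,cv2.RETR_CCOMP,cv2.CHAIN_APPROX_NONE)
for c,h in zip(cs,hi[0]):
    if h[3]>=0 and cv2.contourArea(c)>50:
        m=cv2.moments(c); u,v=m['m10']/m['m00'],m['m01']/m['m00']; print('hole',u,v,atz(n,v,u,.016,C))
b=atz(n,171,292,.041,C); print('ball local',(R.from_euler('z',-q[2]).as_matrix()@(b-[q[0],q[1],0])).round(4))
a=im.copy()
for o,z,col in ((20,.063,(0,0,255)),(-20,.063,(0,0,255))):
    u,v=pj(W(q,line(o,z))); cv2.polylines(a,[np.stack([u,v],1).astype(int)],False,col,1)
u,v=pj(seat); cv2.circle(a,(int(u[0]),int(v[0])),2,(0,0,255),-1)
cv2.imwrite('pics/w1f.png',cv2.resize(a[20:220,130:400],None,fx=2.9,fy=2.9))
```

```text
-369.2977006478732 [ 0.51153686 -0.17793021] 10.585830208333315
seat [[ 0.45434704 -0.2801766   0.016     ]] (array([189.02623908]), array([64.22804425]))
hole 189.38603425559947 65.53491436100131 [ 0.45600682 -0.27936376  0.016     ]
ball local [0.0615 0.0414 0.041 ]
```

View pics/w1f.png

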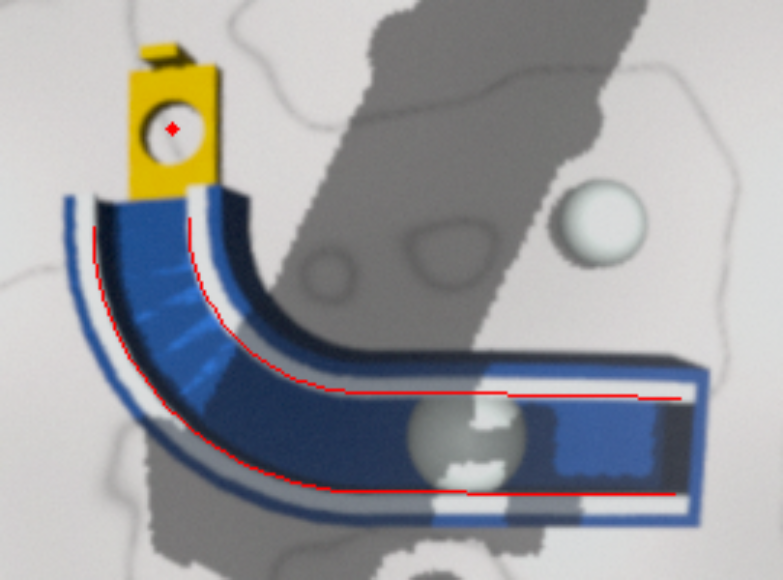

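The fit is within about 1 mm: the lip edges and the seat hole both coincide, with yaw 10.6° and the ball at local (60, 41) mm. Next I'll compute the approach.

```bash
cat >> h.py <<'E'
O=np.array([.512,-.1775,0]); YAW=np.radians(10.6); MT=R.from_euler('z',YAW)
def loc(x,y,z): return O+MT.apply([x/1e3,y/1e3,z])
def tool(yd): # tool y at world heading yd degrees, pointing down
    y=np.array([np.cos(np.radians(yd)),np.sin(np.radians(yd)),0]); z=np.array([0,0,-1.]); return R.from_matrix(np.stack([np.cross(y,z),y,z],1))
def rows(targets,start=None):
    s=observe(); p0,R0=start or (s['position'],R.from_rotvec(s['ee_rot']))
    for p,yd in targets:
        o=R0.inv().apply(np.array(p)-p0)/.15; t=(R0.inv()*tool(yd)).as_rotvec()/2/np.pi
        print(o.round(3),t.round(4))
E
python3 - <<'E'
from h import *
rows([(loc(60,94,.1783),100.6),(loc(60,94,.047),100.6)])
E
```

```text
[0.075 0.465 0.737] [0.    0.    0.001]
[0.076 0.465 1.613] [0.    0.    0.001]
```

>>> {"fn": "jog_arm", "kwargs": {
  "plan": [
    {"offset": [0.075,0.465,0.25],"twist": [0,0,0.001],"fingers": -1},
    {"offset": [0.075,0.465,0.6],"twist": [0,0,0.001],"fingers": -1},
    {"offset": [0.075,0.465,0.9],"twist": [0,0,0.001],"fingers": -1},
    {"offset": [0.075,0.465,0.9],"twist": [0,0,0.001],"fingers": -1},
    {"offset": [0.075,0.465,0.9],"twist": [0,0,0.001],"fingers": -1}
  ]
}}

```text
clock: 4.32
position: [0.5549, -0.0751, 0.1554]
ee_rot: [-0.288, 3.126, -0.001]
force: [0.2, -0.7, 1.2]
width: 0.003
gripper_force: 0.0
```

Run:
```python
from h import *
s=observe();print(s['position'],loc(60,94,.047),s['joints'])
rows([(loc(60,94,.047),100.6)])
n='wrist'; C=cam(n); im=shot(n,'w2.png')
for d in landmark_of('ball_center',n)[:3]:
    r,c=d['at'][0]*420,d['at'][1]*560
    p=atz(n,r,c,.041,C); print(round(d['conf'],2),round(r),round(c),p.round(4),MT.inv().apply(p-O).round(4))
```

```text
[ 0.55487843 -0.07513556  0.15543968] [ 0.55368469 -0.074067    0.047     ] [-0.20567131  0.42804737  0.33388631  1.86331504 -0.1777153   0.87698809
  1.96849442]
[0.008 0.009 0.723] [-0.0001  0.0003 -0.0002]
0.73 209 217 [ 0.5617 -0.1261  0.041 ] [0.0583 0.0413 0.041 ]
0.62 101 286 [ 0.4653 -0.0861  0.041 ] [-0.0291  0.0984  0.041 ]
```

View pics/w2.png

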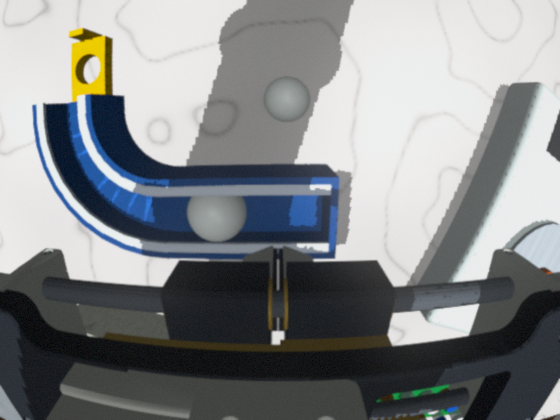

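The ball is at (217,213) and its position is confirmed at local (58–60, 41) mm. The slot behind it is open. Descending.

>>> {"fn": "jog_arm", "kwargs": {
  "plan": [
    {"offset": [0.008,0.009,0.25],"twist": [0,0,0],"fingers": -1},
    {"offset": [0.008,0.009,0.45],"twist": [0,0,0],"fingers": -1},
    {"offset": [0.008,0.009,0.6],"twist": [0,0,0],"fingers": -1},
    {"offset": [0.008,0.009,0.72],"twist": [0,0,0],"fingers": -1},
    {"offset": [0.008,0.009,0.72],"twist": [0,0,0],"fingers": -1}
  ]
}}

```text
clock: 5.05
position: [0.5523, -0.0735, 0.0455]
ee_rot: [0.289, -3.128, -0.0]
force: [0.7, 0.2, -0.8]
width: 0.005
gripper_force: 0.0
```

Run:
```python
from h import *
s=observe(); print(s['position'],s['force'])
def path(d): # distance from y=94
    L=90*np.pi/2
    if d<94: return loc(60,94-d,.047),100.6
    if d<94+L:
        t=(d-94)/90; return loc(-30+90*np.cos(t),-90*np.sin(t),.047),100.6-np.degrees(t)
    return loc(-30-(d-94-L),-90,.047),10.6
rows([path(d) for d in range(10,155,8)])
```

```text
[ 0.55229288 -0.07353213  0.04554514] [ 0.73587605  0.18106421 -0.7902702 ]
[-0.009 -0.072 -0.01 ] [ 0.     -0.0001 -0.0001]
[-0.009 -0.125 -0.01 ] [ 0.     -0.0001 -0.0001]
[-0.009 -0.179 -0.01 ] [ 0.     -0.0001 -0.0001]
[-0.009 -0.232 -0.01 ] [ 0.     -0.0001 -0.0001]
[-0.009 -0.285 -0.01 ] [ 0.     -0.0001 -0.0001]
[-0.009 -0.339 -0.01 ] [ 0.     -0.0001 -0.0001]
[-0.009 -0.392 -0.01 ] [ 0.     -0.0001 -0.0001]
[-0.009 -0.445 -0.01 ] [ 0.     -0.0001 -0.0001]
[-0.009 -0.499 -0.01 ] [ 0.     -0.0001 -0.0001]
[-0.009 -0.552 -0.01 ] [ 0.     -0.0001 -0.0001]
[-0.009 -0.605 -0.01 ] [ 0.     -0.0001 -0.0001]
[-0.008 -0.659 -0.01 ] [ 0.     -0.0001  0.0069]
[-0.004 -0.712 -0.01 ] [ 0.     -0.0001  0.0211]
[ 0.006 -0.764 -0.01 ] [ 0.     -0.0001  0.0352]
[ 0.02  -0.816 -0.01 ] [ 0.     -0.0001  0.0494]
[ 0.038 -0.866 -0.01 ] [ 0.     -0.0001  0.0635]
[ 0.061 -0.914 -0.01 ] [ 0.     -0.0001  0.0777]
[ 0.088 -0.96  -0.01 ] [ 0.     -0.0001  0.0918]
[ 0.119 -1.003 -0.01 ] [ 0.00e+00 -1.00e-04  1.06e-01]
```

>>> {"fn": "jog_arm", "kwargs": {
  "plan": [
    {"offset": [-0.009,-0.07,-0.01],"twist": [0,0,0],"fingers": -1},
    {"offset": [-0.009,-0.125,-0.01],"twist": [0,0,0],"fingers": -1},
    {"offset": [-0.009,-0.18,-0.01],"twist": [0,0,0],"fingers": -1},
    {"offset": [-0.009,-0.23,-0.01],"twist": [0,0,0],"fingers": -1},
    {"offset": [-0.009,-0.285,-0.01],"twist": [0,0,0],"fingers": -1},
    {"offset": [-0.009,-0.34,-0.01],"twist": [0,0,0],"fingers": -1},
    {"offset": [-0.009,-0.39,-0.01],"twist": [0,0,0],"fingers": -1},
    {"offset": [-0.009,-0.445,-0.01],"twist": [0,0,0],"fingers": -1},
    {"offset": [-0.009,-0.5,-0.01],"twist": [0,0,0],"fingers": -1},
    {"offset": [-0.009,-0.55,-0.01],"twist": [0,0,0],"fingers": -1},
    {"offset": [-0.009,-0.605,-0.01],"twist": [0,0,0],"fingers": -1},
    {"offset": [-0.008,-0.66,-0.01],"twist": [0,0,0.007],"fingers": -1},
    {"offset": [-0.004,-0.71,-0.01],"twist": [0,0,0.021],"fingers": -1},
    {"offset": [0.006,-0.764,-0.01],"twist": [0,0,0.035],"fingers": -1},
    {"offset": [0.02,-0.816,-0.01],"twist": [0,0,0.05],"fingers": -1},
    {"offset": [0.038,-0.866,-0.01],"twist": [0,0,0.0635],"fingers": -1},
    {"offset": [0.061,-0.914,-0.01],"twist": [0,0,0.078],"fingers": -1},
    {"offset": [0.088,-0.96,-0.01],"twist": [0,0,0.092],"fingers": -1}
  ]
}}

```text
clock: 7.3
position: [0.5664, -0.2173, 0.0474]
ee_rot: [0.621, 3.079, 0.001]
force: [1.0, 7.5, 4.2]
width: 0.007
gripper_force: 4.2
```

Run:
```python
from h import *
s=observe(); print(s['position'],s['force'],MT.inv().apply(s['position']-O))
L=90*np.pi/2
def path(d):
    if d<94+L:
        t=(d-94)/90; return loc(-30+90*np.cos(t),-90*np.sin(t),.047),100.6-np.degrees(t)
    return loc(-30-(d-94-L),-90,.047),10.6
rows([path(d) for d in [154,162,170,178,186,194,202,208,214,219,224,229,233,236]])
n='side';S=cam(n);shot(n,'s2.png')
for d in landmark_of('ball_center',n)[:4]:
    p=atz(n,d['at'][0]*420,d['at'][1]*560,.041,S); print(round(d['conf'],2),MT.inv().apply(p-O).round(3))
```

```text
[ 0.56642855 -0.2172509   0.04741558] [0.98476562 7.48593171 4.17783004] [ 0.04618751 -0.04908477  0.04741558]
[ 0.006 -0.057  0.003] [0.0002 0.0001 0.0134]
[ 0.013 -0.109  0.003] [0.0002 0.0001 0.0275]
[ 0.025 -0.162  0.003] [0.0002 0.0001 0.0416]
[ 0.041 -0.212  0.003] [0.0002 0.0001 0.0558]
[ 0.061 -0.262  0.002] [0.0002 0.0001 0.0699]
[ 0.086 -0.309  0.002] [0.0002 0.0001 0.0841]
[ 0.115 -0.354  0.002] [0.0002 0.0001 0.0982]
[ 0.139 -0.385  0.002] [2.000e-04 1.000e-04 1.088e-01]
[ 0.165 -0.416  0.002] [2.000e-04 1.000e-04 1.195e-01]
[ 0.189 -0.439  0.002] [0.0002 0.     0.1283]
[ 0.213 -0.462  0.002] [0.0002 0.     0.1371]
[ 0.239 -0.483  0.002] [0.0002 0.     0.146 ]
[ 0.261 -0.498  0.002] [0.0002 0.     0.1531]
[ 0.277 -0.51   0.002] [0.0002 0.     0.1572]
0.79 [ 0.018 -0.087  0.041]
0.69 [-0.061  0.081  0.041]
```

>>> {"fn": "jog_arm", "kwargs": {
  "plan": [
    {"offset": [0.006,-0.057,0.003],"twist": [0,0,0.03],"fingers": -1},
    {"offset": [0.013,-0.109,0.003],"twist": [0,0,0.048],"fingers": -1},
    {"offset": [0.025,-0.162,0.003],"twist": [0,0,0.062],"fingers": -1},
    {"offset": [0.041,-0.212,0.003],"twist": [0,0,0.076],"fingers": -1},
    {"offset": [0.061,-0.262,0.002],"twist": [0,0,0.09],"fingers": -1},
    {"offset": [0.086,-0.309,0.002],"twist": [0,0,0.104],"fingers": -1},
    {"offset": [0.115,-0.354,0.002],"twist": [0,0,0.117],"fingers": -1},
    {"offset": [0.139,-0.385,0.002],"twist": [0,0,0.127],"fingers": -1}
  ]
}}

```text
clock: 8.4
position: [0.5248, -0.264, 0.0473]
ee_rot: [1.764, 2.597, -0.001]
force: [0.6, -0.5, 1.5]
width: 0.007
gripper_force: 0.5
```

Run:
```python
from h import *
s=observe(); print(s['position'],s['force'],MT.inv().apply(s['position']-O))
L=90*np.pi/2
def path(d):
    if d<94+L:
        t=(d-94)/90; return loc(-30+90*np.cos(t),-90*np.sin(t),.047),100.6-np.degrees(t)
    return loc(-30-(d-94-L),-90,.047),10.6
rows([path(d) for d in [214,219,224,229,233,236,238]])
n='side';S=cam(n);shot(n,'s3.png')
for d in landmark_of('ball_center',n)[:4]:
    p=atz(n,d['at'][0]*420,d['at'][1]*560,.041,S); print(round(d['conf'],2),MT.inv().apply(p-O).round(3))
```

```text
[ 0.52482753 -0.26397066  0.0473168 ] [ 0.61577118 -0.5334697   1.53183673] [-0.00329776 -0.08735471  0.0473168 ]
[ 0.006 -0.036  0.002] [ 0.0001  0.0003 -0.0072]
[ 0.006 -0.07   0.002] [0.0001 0.0003 0.0016]
[ 0.007 -0.103  0.002] [0.0001 0.0003 0.0105]
[ 0.01  -0.136  0.002] [0.0001 0.0003 0.0193]
[ 0.014 -0.163  0.002] [0.0001 0.0003 0.0264]
[ 0.017 -0.182  0.002] [0.0001 0.0003 0.0306]
[ 0.02  -0.195  0.002] [0.0001 0.0003 0.0306]
0.87 [-0.05  -0.092  0.041]
0.73 [-0.062  0.073  0.041]
```

>>> {"fn": "jog_arm", "kwargs": {
  "plan": [
    {"offset": [0.006,-0.036,0.002],"twist": [0,0,0.005],"fingers": -1},
    {"offset": [0.006,-0.07,0.002],"twist": [0,0,0.012],"fingers": -1},
    {"offset": [0.007,-0.103,0.002],"twist": [0,0,0.02],"fingers": -1},
    {"offset": [0.01,-0.136,0.002],"twist": [0,0,0.025],"fingers": -1},
    {"offset": [0.014,-0.163,0.002],"twist": [0,0,0.03],"fingers": -1},
    {"offset": [0.016,-0.178,0.002],"twist": [0,0,0.03],"fingers": -1},
    {"offset": [0.016,-0.178,0.002],"twist": [0,0,0.03],"fingers": -1}
  ]
}}

```text
clock: 9.38
position: [0.4985, -0.2705, 0.0467]
ee_rot: [-2.0, -2.423, -0.0]
force: [0.5, 0.0, -0.3]
width: 0.004
gripper_force: 0.0
```

Run:
```python
from h import *
s=observe(); print(s['position'],s['force'],MT.inv().apply(s['position']-O))
for n in ['side','scene']:
    S=cam(n);shot(n,n+'4.png')
    for d in landmark_of('ball_center',n)[:4]:
        p=atz(n,d['at'][0]*420,d['at'][1]*560,.036,S); print(round(d['conf'],2),MT.inv().apply(p-O).round(3))
a=cv2.imread('pics/side4.png')[220:340,200:360]; cv2.imwrite('pics/c4.png',cv2.resize(a,None,fx=4,fy=4))
```

```text
[ 0.49853196 -0.27046824  0.0466584 ] [ 0.51785649  0.02259479 -0.28496583] [-0.03033985 -0.08890431  0.0466584 ]
0.73 [-0.046  0.089  0.036]
0.66 [-0.07  -0.087  0.036]
0.62 [-0.078 -0.096  0.036]
0.62 [-0.086 -0.093  0.036]
0.46 [0.167 0.049 0.036]
0.39 [-0.018  0.122  0.036]
0.28 [-0.087 -0.111  0.036]
```

View pics/c4.png

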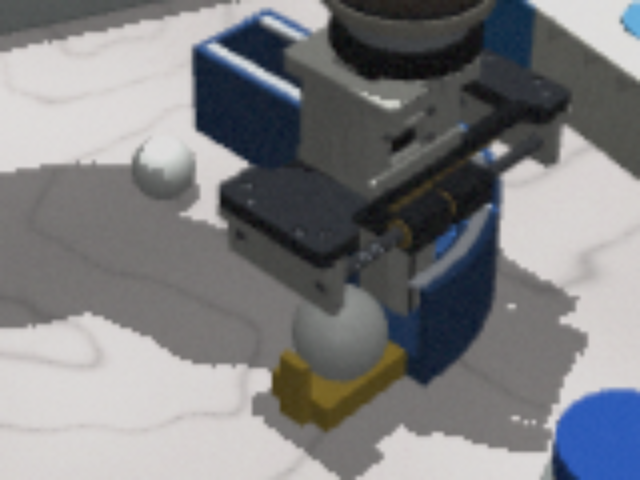

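The ball sits on the yellow tongue at crop (340,335), which is in the seat, and the contact force has dropped to zero. I'll back off, rise, and go over the seat turned 90°.

Run:
```python
from h import *
s=observe(); print(s['joints'])
rows([(loc(-75,-90,.166),-79.4)])
```

```text
[-0.06319644  0.67195111  0.68658495  1.94930618 -0.62315321  0.74278158
  1.18494577]
[-0.006 -0.3   -0.796] [ 0.     -0.      0.2509]
```

>>> {"fn": "jog_arm", "kwargs": {
  "plan": [
    {"offset": [0,0.04,0],"twist": [0,0,0],"fingers": -1},
    {"offset": [0,0.04,-0.35],"twist": [0,0,0],"fingers": -1},
    {"offset": [0,0.04,-0.7],"twist": [0,0,0],"fingers": -1},
    {"offset": [0,0.04,-0.8],"twist": [0,0,0],"fingers": -1},
    {"offset": [0,0.04,-0.8],"twist": [0,0,0],"fingers": -1}
  ]
}}

```text
clock: 10.2
position: [0.5054, -0.2692, 0.1672]
ee_rot: [1.998, 2.422, 0.002]
force: [0.6, 0.0, -0.7]
width: 0.007
gripper_force: 0.0
```

>>> {"fn": "jog_arm", "kwargs": {
  "plan": [
    {"offset": [-0.006,-0.34,0],"twist": [0,0,0.25],"fingers": 0.7},
    {"offset": [-0.006,-0.34,0],"twist": [0,0,0.25],"fingers": 0.7},
    {"offset": [-0.006,-0.34,0],"twist": [0,0,0.25],"fingers": 0.7},
    {"offset": [-0.006,-0.34,0],"twist": [0,0,0.25],"fingers": 0.7},
    {"offset": [-0.006,-0.34,0],"twist": [0,0,0.25],"fingers": 0.7},
    {"offset": [-0.006,-0.34,0],"twist": [0,0,0.25],"fingers": 0.7},
    {"offset": [-0.006,-0.34,0],"twist": [0,0,0.25],"fingers": 0.7},
    {"offset": [-0.006,-0.34,0],"twist": [0,0,0.25],"fingers": 0.7},
    {"offset": [-0.006,-0.34,0],"twist": [0,0,0.25],"fingers": 0.7},
    {"offset": [-0.006,-0.34,0],"twist": [0,0,0.25],"fingers": 0.7},
    {"offset": [-0.006,-0.34,0],"twist": [0,0,0.25],"fingers": 0.7}
  ]
}}

```text
clock: 11.58
position: [0.4543, -0.2796, 0.1658]
ee_rot: [-3.127, -0.302, 0.002]
force: [0.1, 0.4, 0.1]
width: 0.851
gripper_force: 0.0
```

Run:
```python
from h import *
s=observe(); print(s['position'],s['joints'],s['width'])
n='wrist'; C=cam(n); im=shot(n,'w5.png')
for t,z in (('ball_center',.036),('track_seat',.036),('cradle_seat',.107)):
  for d in landmark_of(t,n)[:3]:
    r,c=d['at'][0]*420,d['at'][1]*560
    p=atz(n,r,c,z,C); print(t,round(d['conf'],2),round(r),round(c),p.round(4),MT.inv().apply(p-O).round(4))
for d in regions_of('ball_center',n)[:2]:
    m=d['region'].astype(np.uint8); v,u=np.nonzero(m); (cx,cy),r=cv2.minEnclosingCircle(np.stack([u,v],1).astype(np.float32)); p=atz(n,cy,cx,.036,C); print('reg',cx,cy,r,p,MT.inv().apply(p-O))
print('seat',loc(-75,-90,.036)); rows([(loc(-75,-90,.040),-79.4)])
```

```text
[ 0.45430596 -0.27960724  0.16580781] [-0.35320024  0.67090504  1.26148674  1.95096757 -0.73227314  1.08631307
 -0.15097357] 0.851487832057542
ball_center 0.89 201 276 [ 0.4564 -0.2782  0.036 ] [-0.0732 -0.0888  0.036 ]
ball_center 0.63 158 88 [ 0.4651 -0.0962  0.036 ] [-0.0311  0.0885  0.036 ]
reg 87.63043212890625 156.1086883544922 19.45061492919922 [ 0.46643795 -0.09518575  0.036     ] [-0.02964273  0.08929079  0.036     ]
seat [ 0.45483547 -0.27976053  0.036     ]
[ 0.001 -0.     0.844] [-0.    -0.     0.001]
```

View pics/w5.png

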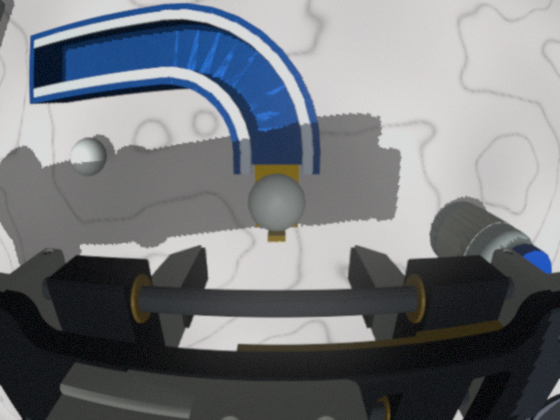

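The ball is seated at (276,201), about 1 mm from the predicted seat, with the fingers open on both sides of it. Joint 3 is near its limit at 1.26, so I'll descend partly and check.

>>> {"fn": "jog_arm", "kwargs": {
  "plan": [
    {"offset": [0.007,-0.004,0.25],"twist": [0,0,0.001],"fingers": 0.7},
    {"offset": [0.007,-0.004,0.45],"twist": [0,0,0.001],"fingers": 0.7},
    {"offset": [0.007,-0.004,0.45],"twist": [0,0,0.001],"fingers": 0.7}
  ]
}}

```text
clock: 12.2
position: [0.4546, -0.2783, 0.0978]
ee_rot: [-3.126, -0.289, 0.004]
force: [-0.3, -0.5, -0.7]
width: 0.85
gripper_force: 0.0
```

Run:
```python
from h import *
s=observe(); print(s['position'],s['joints'],s['width'])
rows([([.4555,-.2793,.036],-79.4)])
```

```text
[ 0.45456337 -0.27827225  0.09781899] [-0.28653761  0.74455597  1.1513382   2.01273741 -0.84453896  0.97388986
 -0.08068462] 0.850154067215059
[0.006 0.009 0.412] [-0.0003  0.0004 -0.0001]
```

Joint 3 eases off as the arm descends, so I'll go on and grasp.

>>> {"fn": "jog_arm", "kwargs": {
  "plan": [
    {"offset": [0.006,0.008,0.2],"twist": [0,0,0],"fingers": 0.7},
    {"offset": [0.006,0.008,0.35],"twist": [0,0,0],"fingers": 0.7},
    {"offset": [0.006,0.008,0.41],"twist": [0,0,0],"fingers": 0.7},
    {"offset": [0.006,0.008,0.41],"twist": [0,0,0],"fingers": 0.7},
    {"offset": [0.006,0.008,0.41],"twist": [0,0,0],"fingers": -1},
    {"offset": [0.006,0.008,0.41],"twist": [0,0,0],"fingers": -1},
    {"offset": [0.006,0.008,0.41],"twist": [0,0,0],"fingers": -1},
    {"offset": [0.006,0.008,0.41],"twist": [0,0,0],"fingers": -1},
    {"offset": [0.006,0.008,0.41],"twist": [0,0,0],"fingers": -1},
    {"offset": [0.006,0.008,0.41],"twist": [0,0,0],"fingers": -1}
  ],
  "newtons": 20
}}

```text
clock: 13.45
position: [0.4566, -0.2787, 0.0377]
ee_rot: [-3.125, -0.29, -0.0]
force: [-1.1, 5.1, 5.8]
width: 0.535
gripper_force: 20.0
```

>>> {"fn": "jog_arm", "kwargs": {
  "plan": [
    {"offset": [0,0,-0.15],"twist": [0,0,0],"fingers": -1},
    {"offset": [0,0,-0.4],"twist": [0,0,0],"fingers": -1},
    {"offset": [0,0,-0.7],"twist": [0,0,0],"fingers": -1},
    {"offset": [0,0,-1],"twist": [0,0,0],"fingers": -1},
    {"offset": [0,0,-1],"twist": [0,0,0],"fingers": -1},
    {"offset": [0,0,-1],"twist": [0,0,0],"fingers": -1}
  ]
}}

```text
clock: 14.2
position: [0.4564, -0.2792, 0.1868]
ee_rot: [-3.127, -0.29, 0.001]
force: [1.2, 0.2, -3.3]
width: 0.53
gripper_force: 20.0
```

Run:
```python
from h import *
s=observe(); print(s['position'],s['joints'],s['width'],s['gripper_force'],s['force'])
rows([([.49,.19,.22],18),([.49,.19,.22],-20)])
```

```text
[ 0.45642519 -0.27924576  0.1867975 ] [-0.36483225  0.63421356  1.26590553  1.92366567 -0.6832518   1.11069078
 -0.20474837] 0.5301006117033674 19.999756515026093 [ 1.24076004  0.21791656 -3.34987958]
[ 0.795 -3.034 -0.217] [-2.000e-04 -2.000e-04 -2.706e-01]
[ 0.795 -3.034 -0.217] [-2.00e-04 -1.00e-04 -1.65e-01]
```

The ball is held. Carrying it towards the balance.

>>> {"fn": "jog_arm", "kwargs": {
  "plan": [
    {"offset": [0.24,-0.3,-0.1],"twist": [0,0,0],"fingers": -1},
    {"offset": [0.24,-0.6,-0.2],"twist": [0,0,0],"fingers": -1},
    {"offset": [0.24,-0.88,-0.2],"twist": [0,0,0],"fingers": -1},
    {"offset": [0.24,-0.88,-0.2],"twist": [0,0,0],"fingers": -1}
  ]
}}

```text
clock: 14.7
position: [0.4669, -0.1393, 0.2158]
ee_rot: [-3.124, -0.297, 0.005]
force: [-0.5, -0.1, -2.8]
width: 0.532
gripper_force: 20.0
```

>>> {"fn": "jog_arm", "kwargs": {
  "plan": [
    {"offset": [0.24,-0.3,0],"twist": [0,0,0],"fingers": -1},
    {"offset": [0.24,-0.6,0],"twist": [0,0,0],"fingers": -1},
    {"offset": [0.24,-0.88,0],"twist": [0,0,0],"fingers": -1},
    {"offset": [0.24,-0.88,0],"twist": [0,0,0],"fingers": -1}
  ]
}}

```text
clock: 15.2
position: [0.4781, -0.0043, 0.2162]
ee_rot: [-3.127, -0.297, 0.005]
force: [-0.4, -0.4, -2.5]
width: 0.535
gripper_force: 20.0
```

>>> {"fn": "jog_arm", "kwargs": {
  "plan": [
    {"offset": [0.24,-0.3,0],"twist": [0,0,-0.025],"fingers": -1},
    {"offset": [0.24,-0.6,0],"twist": [0,0,-0.05],"fingers": -1},
    {"offset": [0.24,-0.88,0],"twist": [0,0,-0.075],"fingers": -1},
    {"offset": [0.24,-0.88,0],"twist": [0,0,-0.105],"fingers": -1},
    {"offset": [0.24,-0.88,0],"twist": [0,0,-0.105],"fingers": -1},
    {"offset": [0.24,-0.88,0],"twist": [0,0,-0.105],"fingers": -1}
  ]
}}

```text
clock: 15.95
position: [0.4904, 0.1275, 0.2173]
ee_rot: [2.87, 1.277, -0.001]
force: [-0.3, 0.2, -2.4]
width: 0.533
gripper_force: 20.0
```

Run:
```python
from h import *
s=observe(); print(s['position'],s['ee_rot'],s['joints'],s['width'],s['gripper_force'])
n='wrist'; C=cam(n); im=shot(n,'w6.png')
for d in landmark_of('cradle_seat',n)[:3]:
    r,c=d['at'][0]*420,d['at'][1]*560; print(round(d['conf'],2),round(r),round(c),atz(n,r,c,.107,C).round(4))
H=cv2.cvtColor(im[...,::-1].copy(),cv2.COLOR_BGR2HSV); m=cv2.inRange(H,(3,140,70),(17,255,255))
k,l,st,ce=cv2.connectedComponentsWithStats(m)
for i in range(1,k):
    if st[i,4]>40:
        cs,_=cv2.findContours((l==i).astype(np.uint8),cv2.RETR_EXTERNAL,cv2.CHAIN_APPROX_NONE)
        e=cv2.fitEllipse(max(cs,key=len)); print(st[i],e,atz(n,e[0][1],e[0][0],.084,C).round(4))
```

```text
[0.49044351 0.12749078 0.21733174] [ 2.86988386e+00  1.27735392e+00 -8.05987542e-04] [-1.15457382  0.41407446  1.09162255  1.94738066 -0.42717001  1.03687341
 -0.60545043] 0.5332814400326548 19.999559819698334
0.86 76 296 [0.5717 0.1976 0.107 ]
[272  58  44  42 468] ((293.4226989746094, 78.39840698242188), (41.860015869140625, 43.139862060546875), 100.00773620605469) [0.5713 0.1984 0.084 ]
```

View pics/w6.png

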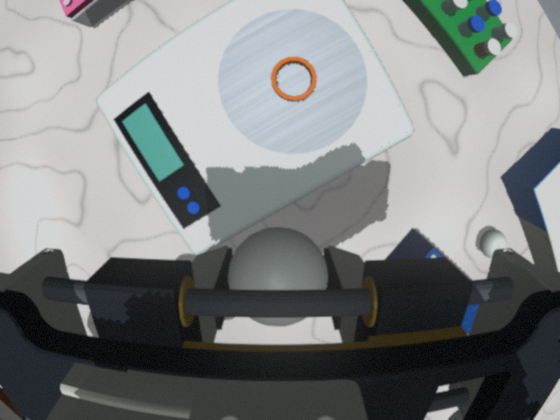

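The ring centre is at (293,78), which puts it at (0.5715, 0.198). The held ball is at about (278,277).

Run:
```python
from h import *
s=observe(); p=s['position']; Rt=R.from_rotvec(s['ee_rot'])
b=atz('wrist',277,278,p[2]-.0017); off=b-p; print('ball-tcp world',off,'tool',Rt.inv().apply(off))
y=Rt.as_matrix()[:,1]; yd=np.degrees(np.arctan2(y[1],y[0])); print(yd)
t=np.array([.5714,.198,0])-[off[0],off[1],0]
rows([(t+[0,0,.2],yd),(t+[0,0,.1095],yd)])
```

```text
ball-tcp world [-0.00119797 -0.00104931 -0.0017    ] tool [-0.00158024 -0.00019091  0.00170076]
-41.91096049409135
[0.719 0.091 0.116] [ 0.      0.0001 -0.    ]
[0.719 0.091 0.719] [ 0.      0.0001 -0.    ]
```

>>> {"fn": "jog_arm", "kwargs": {
  "plan": [
    {"offset": [0.35,0.045,0],"twist": [0,0,0],"fingers": -1},
    {"offset": [0.6,0.08,0],"twist": [0,0,0],"fingers": -1},
    {"offset": [0.72,0.09,0.1],"twist": [0,0,0],"fingers": -1},
    {"offset": [0.72,0.09,0.3],"twist": [0,0,0],"fingers": -1},
    {"offset": [0.72,0.09,0.45],"twist": [0,0,0],"fingers": -1},
    {"offset": [0.72,0.09,0.45],"twist": [0,0,0],"fingers": -1}
  ]
}}

```text
clock: 16.8
position: [0.5712, 0.2001, 0.1485]
ee_rot: [2.867, 1.284, -0.005]
force: [-1.1, -0.1, -2.0]
width: 0.53
gripper_force: 20.0
```

Run:
```python
from h import *
s=observe(); print(s['position'],s['joints'],s['force'])
rows([([.5726,.199,.1095],-41.9)])
```

```text
[0.57116219 0.20008574 0.14846275] [-1.02159461  0.65203602  0.93673421  1.78188315 -0.60570442  1.02890387
 -0.58124826] [-1.13335344 -0.0757847  -2.04801766]
[0.002 0.012 0.26 ] [-0.0002  0.0005  0.0004]
```

>>> {"fn": "jog_arm", "kwargs": {
  "plan": [
    {"offset": [0.002,0.01,0.1],"twist": [0,0,0],"fingers": -1},
    {"offset": [0.002,0.01,0.18],"twist": [0,0,0],"fingers": -1},
    {"offset": [0.002,0.01,0.23],"twist": [0,0,0],"fingers": -1},
    {"offset": [0.002,0.01,0.255],"twist": [0,0,0],"fingers": -1},
    {"offset": [0.002,0.01,0.26],"twist": [0,0,0],"fingers": -1},
    {"offset": [0.002,0.01,0.26],"twist": [0,0,0],"fingers": -1}
  ]
}}

```text
clock: 17.55
position: [0.5736, 0.2001, 0.1114]
ee_rot: [-2.866, -1.287, -0.001]
force: [0.5, -0.6, -2.2]
width: 0.531
gripper_force: 20.0
```

>>> {"fn": "jog_arm", "kwargs": {
  "plan": [
    {"offset": [-0.008,0,0.008],"twist": [0,0,0],"fingers": -1},
    {"offset": [-0.008,0,0.016],"twist": [0,0,0],"fingers": -1},
    {"offset": [-0.008,0,0.016],"twist": [0,0,0],"fingers": -1}
  ]
}}

```text
clock: 17.92
position: [0.5727, 0.1991, 0.1089]
ee_rot: [-2.866, -1.287, -0.0]
force: [-0.1, -0.2, -0.7]
width: 0.533
gripper_force: 20.0
```

Run:
```python
from h import *
s=observe(); print(s['position'],s['force'])
for n in ['side','scene']:
    S=cam(n);im=shot(n,n+'7.png')
    u,v=map(int,proj(n,[.5714,.198,.107],S)); print(u,v)
    a=cv2.imread(f'pics/{n}7.png')[v-45:v+45,u-60:u+60]; cv2.imwrite(f'pics/{n}7c.png',cv2.resize(a,None,fx=3.2,fy=3.2))
a=np.hstack([cv2.imread('pics/side7c.png'),cv2.imread('pics/scene7c.png')]);cv2.imwrite('pics/c7.png',a)
```

```text
[0.57270343 0.19906705 0.10894181] [-0.13972861 -0.15772569 -0.69592307]
222 176
340 237
```

View pics/c7.png

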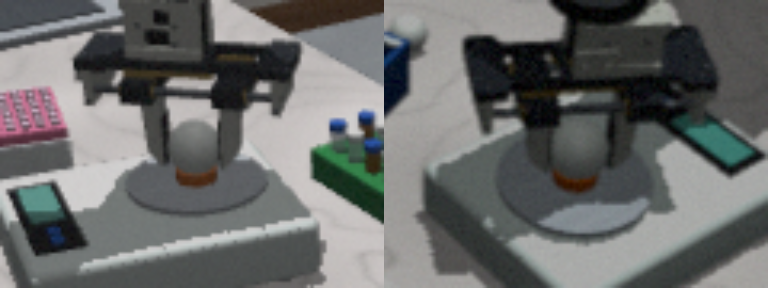

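In both crops the ball sits centred in the orange ring (at (196,175) and (575,180)). The ring is now taking some of the ball's weight, so I'll release it and rise.

>>> {"fn": "jog_arm", "kwargs": {
  "plan": [
    {"offset": [0,0,0.003],"twist": [0,0,0],"fingers": 0.3},
    {"offset": [0,0,0.003],"twist": [0,0,0],"fingers": 0.5},
    {"offset": [0,0,0.003],"twist": [0,0,0],"fingers": 0.6},
    {"offset": [0,0,0.003],"twist": [0,0,0],"fingers": 0.6},
    {"offset": [0,0,0.003],"twist": [0,0,0],"fingers": 0.6},
    {"offset": [0,0,-0.1],"twist": [0,0,0],"fingers": 0.6},
    {"offset": [0,0,-0.35],"twist": [0,0,0],"fingers": 0.6},
    {"offset": [0,0,-0.65],"twist": [0,0,0],"fingers": 0.6},
    {"offset": [0,0,-0.65],"twist": [0,0,0],"fingers": 0.6},
    {"offset": [0,0,-0.65],"twist": [0,0,0],"fingers": 0.6}
  ]
}}

```text
clock: 19.27
position: [0.5725, 0.1992, 0.2066]
ee_rot: [-2.865, -1.287, -0.001]
force: [-0.7, -0.2, -0.7]
width: 0.8
gripper_force: 0.0
```

Run:
```python
from h import *
s=observe(); print(s['position'],s['force'],s['width'])
for n in ['side','scene','wrist']:
    S=cam(n);im=shot(n,n+'8.png')
    for d in landmark_of('ball_center',n)[:3]:
        p=atz(n,d['at'][0]*420,d['at'][1]*560,.107,S); print(n,round(d['conf'],2),p.round(3))
    u,v=map(int,proj(n,[.5714,.198,.107],S))
    if n!='wrist':
        a=cv2.imread(f'pics/{n}8.png')[v-45:v+45,u-60:u+60]; cv2.imwrite(f'pics/{n}8c.png',cv2.resize(a,None,fx=3.2,fy=3.2))
a=np.hstack([cv2.imread('pics/side8c.png'),cv2.imread('pics/scene8c.png')]);cv2.imwrite('pics/c8.png',a)
```

```text
[0.57249118 0.19924821 0.2066194 ] [-0.66298324 -0.2204886  -0.68105668] 0.8000587220474031
side 0.78 [0.566 0.183 0.107]
side 0.78 [ 0.395 -0.199  0.107]
side 0.68 [ 0.565 -0.222  0.107]
scene 0.71 [ 0.728 -0.042  0.107]
scene 0.65 [0.571 0.209 0.107]
scene 0.64 [ 0.552 -0.003  0.107]
wrist 0.67 [0.574 0.197 0.107]
```

View pics/c8.png

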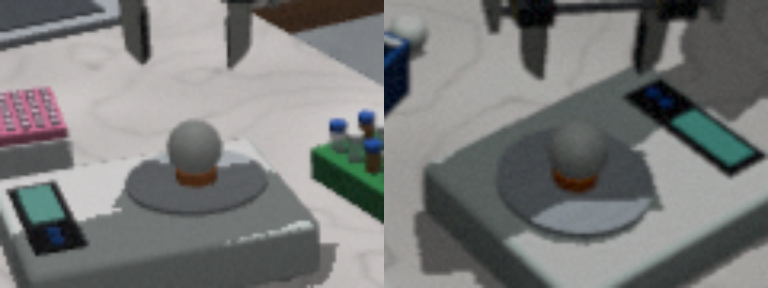

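The ball rests in the ring and the fingers are clear above it.

```bash
python3 -c "
from cell import *
print(sign_off())"
```

```text
the job is handed in; nothing more can be done
None
```

The ball was pushed along the track into the seat, lifted out and lowered into the orange ring, where it rests released with the fingers clear. I handed the job in at about 19 s on the robot's clock; the hand-in gave no verdict.

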